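Clip down the lid of the tube carrier

TASK

Close up the larger clear box, the one with the tubes in it: press its four lid clips fully down over the rim, one at a time in opposite-corner order, so that after the first clip comes the one diagonally across from it, then the other two. Do not shove the box along the bench, and do not touch the smaller box, whose clips stay up.

Things in the scene. Friction and masses are not known exactly. Their poses are not given: they have to be found in the camera images.
- carrier: larger clear box with a blue rack of tubes inside, loose but heavy (about 2.6 kg). 176 mm (x) by 216 mm (y) over its white rim; flat lid top 88 mm above the table. Origin: centre of the underside; x away from the robot, y to the robot's left, z up, turned at most 20 degrees. Four grey clips are hinged on the lid near its corners, two along each long side, all up at the start.
- near_left_pad (a point): point on the upper face of the larger box's near left clip (robot's side (-x), +y end), 30 mm from its hinge; fully home at -78, 75, 96 mm in the box's frame, 15 to 25 mm higher at the start. Diagonally across from far right. Clips: grey flaps 36 mm wide, 6 thick, 45 long from hinge to lipped end, leaning up and outwards by 0.6 to 0.9 rad at the start.
- near_right_pad (a point): point on the upper face of the larger box's near right clip (robot's side (-x), -y end), 30 mm from its hinge; fully home at -78, -75, 96 mm in the box's frame, 15 to 25 mm higher at the start. Diagonally across from far left. Hinge axes run along the box's y, 48 mm either side of its centre line, 93 mm above its underside.
- far_left_pad (a point): point on the upper face of the larger box's far left clip (far side (+x), +y end), 30 mm from its hinge; fully home at 78, 75, 96 mm in the box's frame, 15 to 25 mm higher at the start. Diagonally across from near right. Clips stay where they are left; fully home they lie level against a hard stop, lip outside the rim.
- far_right_pad (a point): point on the upper face of the larger box's far right clip (far side (+x), -y end), 30 mm from its hinge; fully home at 78, -75, 96 mm in the box's frame, 15 to 25 mm higher at the start. Diagonally across from near left. A push of about 4 to 8 N straight down from above the point swings a clip all the way home.
- small_box: smaller clear box with an empty blue rack inside: 116 by 122 mm over the rim, lid top 68 mm above the table, two clips like the others, both up, their ends about 110 mm above the table. A bystander, to be left untouched. Origin: centre of the underside.

How it is judged (in metres and radians):
On the way, in this order (a step that is already met when the one before it is completed fails the run):
1. a first clip is down (z of any of near_left_pad, near_right_pad, far_left_pad, far_right_pad in the frame of carrier below 0.101 m), for 0.1 s.
2. the clip diagonally across from it is down too, the other two still up (((z of each of near_left_pad, far_right_pad in the frame of carrier below 0.101 m and not (z of near_right_pad in the frame of carrier below 0.101 m) and not (z of far_left_pad in the frame of carrier below 0.101 m)) or (z of each of near_right_pad, far_left_pad in the frame of carrier below 0.101 m and not (z of near_left_pad in the frame of carrier below 0.101 m) and not (z of far_right_pad in the frame of carrier below 0.101 m)))), for 0.1 s.
3. a third clip is down ((z of each of near_right_pad, far_left_pad, far_right_pad in the frame of carrier below 0.101 m or z of each of near_left_pad, far_left_pad, far_right_pad in the frame of carrier below 0.101 m or z of each of near_left_pad, near_right_pad, far_right_pad in the frame of carrier below 0.101 m or z of each of near_left_pad, near_right_pad, far_left_pad in the frame of carrier below 0.101 m)), for 0.1 s.
At the end, for the whole second after the job is handed in: all four clips of the larger box are down (each pad point less than 5 mm above its fully-home height in the box's frame, about 10 degrees of the hinge), the box standing level and still (z of each of near_left_pad, near_right_pad, far_left_pad, far_right_pad in the frame of carrier below 0.101 m and linear speed of carrier below 0.02 m/s and angle between carrier's own z axis and vertical below 0.1 rad); the robot touches nothing.
It fails at once if two neighbouring clips of the larger box are down while the other two are up ((z of each of near_left_pad, near_right_pad in the frame of carrier below 0.101 m and not (z of far_left_pad in the frame of carrier below 0.101 m) and not (z of far_right_pad in the frame of carrier below 0.101 m)) or (z of each of far_left_pad, far_right_pad in the frame of carrier below 0.101 m and not (z of near_left_pad in the frame of carrier below 0.101 m) and not (z of near_right_pad in the frame of carrier below 0.101 m)) or (z of each of near_left_pad, far_left_pad in the frame of carrier below 0.101 m and not (z of near_right_pad in the frame of carrier below 0.101 m) and not (z of far_right_pad in the frame of carrier below 0.101 m)) or (z of each of near_right_pad, far_right_pad in the frame of carrier below 0.101 m and not (z of near_left_pad in the frame of carrier below 0.101 m) and not (z of far_left_pad in the frame of carrier below 0.101 m))).
It fails at once if the larger box is shoved more than 50 mm (distance of carrier from where it was at the start of the episode above 0.05 m).
It fails at once if the robot touches the smaller box or its clips (more than 2 N) (contact force between any of the fingers, the arm and small_box above 2 N).
It also fails if it takes over 48 s, if anything falls off the work surface, if the arm or the gripper's body presses on something with over 40 N, if the wrist force passes 120 N, or if a joint passes its speed limit or range.

ROBOT

A 6-joint arm with a two-finger parallel gripper is mounted at the origin on the work surface. World frame = base frame: x ahead of the robot, y to its left, z up, the work surface at z = 0. Lengths are in mm, angles in rad, forces in N, time in s.
With the tool pointing down it reaches from about 275 to 1000 mm from the base axis. Payload 8.4 kg.
Tool frame: the origin (TCP) lies on the mounting face of the last link; the fingertips stand 173 mm ahead of it and the grasp point (between the pads) lies 155 mm ahead of it; z points along the fingers, y is the line along which they close (so a half turn about z gives the same grasp; the last joint's range is limited). The gripper opens to 85 mm and grips with 20 to 120 N. Pads are 22 mm wide; open, the fingers measure 114 mm over their backs; the gripper's body (76 mm by 85 mm) begins 54 mm behind the grasp point. The pads swing forward as they close: fully open they stand 13 mm farther back than shut.
Start: joints at [-1.236, 0.353, 1.633, -0, 1.155, -0.002], TCP at [206.542, -589.89, 404.681] pointing down, gripper open.
Joint ranges: [-2.63, 2.63], [-0.92, 2.1], [0.06, 2.66], [-1.3, 4.44], [0, 2.69], [-3.02, 3.02]. Speed limits (rad/s): [2.22, 2.22, 2.79, 3.14, 3.14, 3.14].

INTERFACE

Orientations are given as [roll, pitch, yaw] about the fixed x, y, z axes, in that order (R = Rz(yaw) Ry(pitch) Rx(roll)).
In Python, from rig import r gives the robot as it stands.
- The arm moves only by the tool apply_moves, never from a script. Its argument "deltas" is a list of rows, each an object with "claw": the gripper command: -1 is fully open, 1 is shut, values between are in proportion; "delta_pos": the shift along the tool's x, y, z in cm, a list of three; "yaw": the turn about the tool's z in rad. In form: [{"claw": claw, "delta_pos": [tx, ty, tz], "yaw": yaw}, ...]. A call has 1 to 8 rows; each row shifts and turns the commanded pose from where the row before left it, along the tool's axes as they then stand; what a row does not reach is not made up. A row lasts 1/8 s, in which the tool goes at most 62.5 mm and 10.7 degrees, less where a joint would pass 70% of its speed; a pose out of reach is approached as far as the arm can. A call with a gripper value outside its range is refused whole. The fingers move at their own pace and stop on an object; "grip_force" is the grip in N (left out, the last holds). Time passes only in rows, so rows that do not move let the fingers close. It gives the time, the measured TCP pose, the force, the opening and the grip force at its end, in the units of the state.
- r.sense(): the state, without advancing time (a new reading comes with each control period).
- r.grab_frame(name): name is "side" or "top" or "wrist"; returns a dict with "img" (420x560x3 uint8, blue, green, red), "z_map" (420x560 float32, mm along the optical axis (not along the pixel's ray), 0 where there is no reading), "fx", "fy", "cx", "cy" (pixels), "dist" ([k1, k2, p1, p2, k3] as OpenCV has them; the pictures are not rectified), "eye" and "rotation" of the camera in the world; the wrist camera has in their place "T_tool_cam" (4x4, takes a point from camera to tool coordinates, whose origin is the TCP and whose axes are the flange's). Camera axes: x right, y up, looking along -z (the intrinsics and any distortion apply to the point x, -y, -z); pixel columns grow to the right and rows downward; lengths in mm; the calibration is good to about 2 mm. A picture is of the moment at which its call begins: read the wrist's pose just before it.
- r.sign_off(): hands the job in; it is judged then, once.
The state is a dict: "clock": time; "qpos": joint angles; "qvel": joint speeds; "joint_efforts": joint torques, N m; "eef_pos": TCP position; "tcp_rot": TCP orientation; "contact_force": force on the tool from outside, world axes, zero at the start; "wrist_torque": the same for the moment, N m; "opening": opening from 0.0 (shut) to 1.0 (fully open); "grasp_force": force on a finger pad.
Only numpy, scipy, OpenCV 4.12 (cv2) and the standard library are available. Lean on these libraries where they do the work, as an engineer would, in place of code of your own. Each camera call takes 0.05 s, during which the arm holds its last target. There are 200 camera calls.

## Working session

There is one attempt and no reset: what is moved stays moved. The work goes in short steps, Python scripts to look and compute and a tool call to move; the robot and the scene stay as the last step left them, time stands still between calls to the robot, and variables do not carry over. Pictures are saved under pics/ and viewed, at most 10 in all, crops included, and the job is handed in when it is done.

Besides the shell and the picture viewer there is one more tool, called as name(argument=value, ...), one argument or row to a line, values as JSON. apply_moves: Moves the arm, as the interface text tells. Its arguments: {"type":"object","properties":{"deltas":{"type":"array"},"grip_force":{"type":"number"}},"required":["deltas"]}

```bash
mkdir -p pics; ls
python3 - <<'E'
from rig import r
import cv2,numpy as np,pickle
s=r.sense();print(s)
fs={n:r.grab_frame(n) for n in("top","side")}
pickle.dump(fs,open('f.pkl','wb'))
for n,f in fs.items():
    cv2.imwrite(f'pics/{n}.png',f['img']);print(n,f['fx'],f['fy'],f['cx'],f['cy'],f['dist'],f['eye'],f['rotation'])
E
```

```text
pics
{'clock': 0.0, 'qpos': array([-1.23637997e+00,  3.53638010e-01,  1.63414280e+00, -2.76986793e-05,
        1.15521576e+00, -2.37993466e-03]), 'qvel': array([ 5.27841061e-04,  1.03857477e-03, -1.41927389e-04, -1.25165475e-04,
       -1.46949090e-03, -4.42714987e-05]), 'joint_efforts': array([-3.11220021e-03, -6.05254483e+01, -3.42066336e+01, -1.26466889e-04,
        9.42670653e-03, -2.26988578e-05]), 'eef_pos': array([ 206.46880435, -589.65441626,  403.9641411 ]), 'tcp_rot': array([-3.14018867e+00,  2.19839867e-05,  3.36807506e-01]), 'contact_force': array([0.63107801, 0.3626593 , 0.15493853]), 'wrist_torque': array([-0.00271647,  0.0037912 , -0.02864816]), 'grasp_force': 0.0, 'opening': 1.0004148350438558}
top 476.20115277751745 476.20115277751745 279.6081991324929 209.5256961178778 [-0.01386385  0.          0.          0.          0.        ] [386.05885641 -48.09870396 992.10570674] [ 0.16780868  0.00947325 -1.55358263]
side 440.0764018232887 440.0764018232887 273.4916517313002 208.18987252938035 [-0.05391648  0.          0.          0.          0.        ] [ 468.71713937 -539.88746557  657.67388087] [ 0.71696034  0.00130748 -0.19495424]
```

View pics/top.png

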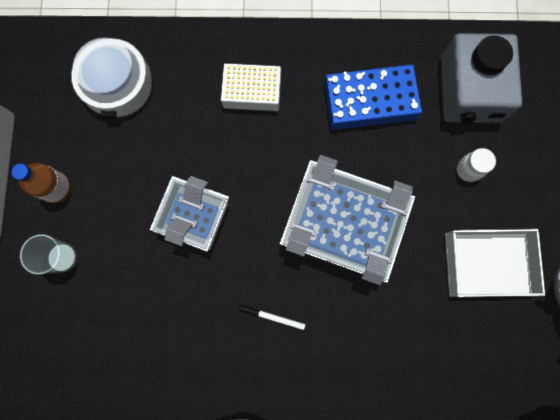

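View pics/side.png

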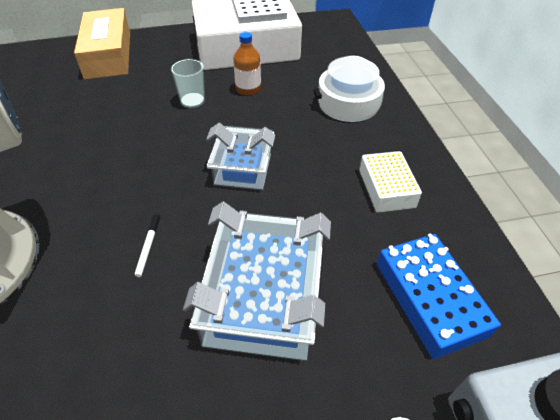

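```bash
cat > h.py <<'E'
import cv2,numpy as np
from scipy.spatial.transform import Rotation as Ro
def cloud(f,R=None,t=None):
    K=np.array([[f['fx'],0,f['cx']],[0,f['fy'],f['cy']],[0,0,1]])
    v,u=np.mgrid[:420,:560]
    p=cv2.undistortPoints(np.stack([u,v],-1).reshape(-1,1,2).astype(float),K,np.array(f['dist'])).reshape(420,560,2)
    z=f['z_map'].astype(float)
    c=np.stack([p[...,0]*z,-p[...,1]*z,-z],-1)
    if R is None: R=Ro.from_euler('xyz',f['rotation']).as_matrix();t=np.array(f['eye'])
    return c@R.T+t
E
python3 - <<'E'
import pickle
from h import *
fs=pickle.load(open('f.pkl','rb'))
boxes={'top':(275,155,420,290),'side':(180,195,335,360)}
for n,f in fs.items():
    P=cloud(f);x0,y0,x1,y1=boxes[n]
    m=np.zeros((420,560),bool);m[y0:y1,x0:x1]=1;m&=f['z_map']>0
    print(n,'table z',np.median(P[380:410,150:200,2]) if n=='top' else np.median(P[300:350,80:120,2]))
    z=P[...,2]
    rim=m&(z>76)&(z<130)
    print('rim',cv2.minAreaRect(P[rim][:,:2].astype(np.float32)), 'hist',np.histogram(z[m],bins=range(-5,140,5))[0])
    k,l,st,c=cv2.connectedComponentsWithStats((m&(z>97)&(z<140)).astype(np.uint8))
    for i in range(1,k):
        if st[i,4]<60: continue
        Q=P[l==i];w=Q[np.argsort(Q[:,2])];
        print(st[i],Q.mean(0).round(1),'zmax',np.percentile(Q[:,2],97).round(1),'rect',cv2.minAreaRect(Q[:,:2].astype(np.float32)))
E
```

```text
top table z 0.624288608984557
rim ((522.4658203125, -168.58583068847656), (216.7846221923828, 197.5600128173828), 70.99516296386719) hist [3836 5029   38    0    0    0    0    0    0    0    0    0    0    0
    0    4  104  287 6599 1142  480  358  343  435  416  345   66    0]
[307 155  31  34 562] [ 610.9 -119.3  110.3] zmax 123.8 rect ((613.7163696289062, -119.98675537109375), (50.45139694213867, 56.662776947021484), 71.03556823730469)
[381 180  32  36 586] [ 562.8 -261.   110.6] zmax 124.5 rect ((564.9163818359375, -262.45361328125), (50.93098449707031, 56.28329086303711), 70.14462280273438)
[286 222  31  34 566] [480.  -74.1 113.1] zmax 126.7 rect ((481.1156005859375, -74.86505126953125), (50.845863342285156, 55.15357971191406), 71.23441314697266)
[361 248  32  37 612] [ 430.3 -215.4  108.9] zmax 121.5 rect ((431.3424987792969, -215.45925903320312), (50.97343063354492, 56.806156158447266), 69.11490631103516)
side table z 0.6050996004400986
rim ((522.4852905273438, -169.00778198242188), (215.37908935546875, 198.55775451660156), 71.0352783203125) hist [3173 5649  136  139  144  151  149  143  168  147  154  165  171   45
    0   19  294  373 9866  795  720  495  562  625  629  489   72    0]
[208 202  39  34 684] [483.5 -78.  112. ] zmax 126.3 rect ((481.9940490722656, -74.38253784179688), (51.72517395019531, 56.04843521118164), 70.4739990234375)
[294 213  37  30 701] [ 613.6 -122.5  110.4] zmax 123.8 rect ((614.8141479492188, -119.97981262207031), (51.344058990478516, 56.00670623779297), 72.50469970703125)
[ 183  282   46   39 1018] [ 434.5 -218.1  108.7] zmax 121.7 rect ((432.0126953125, -215.7680206298828), (52.23893356323242, 57.87397766113281), 71.15143585205078)
[ 282  294   43   36 1066] [ 564.9 -263.   111.1] zmax 124.6 rect ((565.7073974609375, -262.3793640136719), (51.864620208740234, 56.1646728515625), 70.42181396484375)
```

apply_moves(
  deltas=[
    {"claw":1,"delta_pos":[0,0,0],"yaw":0.167},
    {"claw":1,"delta_pos":[0,0,0],"yaw":0.167},
    {"claw":1,"delta_pos":[0,0,0],"yaw":0.167},
    {"claw":1,"delta_pos":[0,0,0],"yaw":0.166},
  ],
  grip_force=40,
)

```text
clock: 0.6
eef_pos: [206.5, -589.8, 404.3]
tcp_rot: [-3.141, 0.0, -0.336]
contact_force: [0.5, -0.0, 0.6]
opening: 0.146
grasp_force: 0.0
```

apply_moves(
  deltas=[
    {"claw":1,"delta_pos":[1.15,-5.32,0],"yaw":0},
    {"claw":1,"delta_pos":[1.15,-5.32,0],"yaw":0},
    {"claw":1,"delta_pos":[1.15,-5.32,0],"yaw":0},
    {"claw":1,"delta_pos":[1.15,-5.32,0],"yaw":0},
    {"claw":1,"delta_pos":[1.15,-5.32,0],"yaw":0},
    {"claw":1,"delta_pos":[1.15,-5.32,0],"yaw":0},
    {"claw":1,"delta_pos":[1.15,-5.32,0],"yaw":0},
    {"claw":1,"delta_pos":[1.15,-5.32,0],"yaw":0},
  ],
)

```text
clock: 1.6
eef_pos: [432.1, -215.5, 404.6]
tcp_rot: [3.142, 0.0, -0.33]
contact_force: [0.5, -0.0, -0.2]
opening: -0.001
grasp_force: 0.0
```

apply_moves(
  deltas=[
    {"claw":1,"delta_pos":[0,0,0],"yaw":0},
    {"claw":1,"delta_pos":[0,0,0],"yaw":0},
  ],
)

```text
clock: 1.85
eef_pos: [431.5, -217.0, 404.5]
tcp_rot: [3.141, 0.001, -0.329]
contact_force: [-1.0, -1.1, 0.0]
opening: -0.001
grasp_force: 0.0
```

apply_moves(
  deltas=[
    {"claw":1,"delta_pos":[0,0,5],"yaw":0},
    {"claw":1,"delta_pos":[0,0,4],"yaw":0},
    {"claw":1,"delta_pos":[0,0,1.2],"yaw":0},
    {"claw":1,"delta_pos":[0,0,0.6],"yaw":0},
    {"claw":1,"delta_pos":[0,0,0.6],"yaw":0},
    {"claw":1,"delta_pos":[0,0,0.6],"yaw":0},
    {"claw":1,"delta_pos":[0,0,0.6],"yaw":0},
    {"claw":1,"delta_pos":[0,0,0.4],"yaw":0},
  ],
)

```text
clock: 2.85
eef_pos: [431.4, -217.0, 274.6]
tcp_rot: [3.142, 0.0, -0.33]
contact_force: [-3.5, 0.5, 4.9]
opening: -0.001
grasp_force: 2.0
```

apply_moves(
  deltas=[
    {"claw":1,"delta_pos":[0,0,0.3],"yaw":0},
    {"claw":1,"delta_pos":[0,0,0.1],"yaw":0},
    {"claw":1,"delta_pos":[0,0,0],"yaw":0},
  ],
)

```text
clock: 3.22
eef_pos: [431.7, -217.1, 270.5]
tcp_rot: [-3.142, -0.0, -0.33]
contact_force: [-0.3, 1.0, -0.6]
opening: -0.001
grasp_force: 0.0
```

apply_moves(
  deltas=[
    {"claw":1,"delta_pos":[0,0,0.15],"yaw":0},
    {"claw":1,"delta_pos":[0,0,0.1],"yaw":0},
    {"claw":1,"delta_pos":[0,0,0],"yaw":0},
  ],
)

```text
clock: 3.6
eef_pos: [431.8, -217.2, 269.2]
tcp_rot: [3.142, -0.001, -0.33]
contact_force: [-4.8, 3.2, 17.1]
opening: -0.002
grasp_force: 8.3
```

apply_moves(
  deltas=[
    {"claw":1,"delta_pos":[0,0,-5],"yaw":0},
    {"claw":1,"delta_pos":[0,0,-2],"yaw":0},
    {"claw":1,"delta_pos":[3.55,-3.75,0],"yaw":0},
    {"claw":1,"delta_pos":[3.55,-3.75,0],"yaw":0},
    {"claw":1,"delta_pos":[3.55,-3.75,0],"yaw":0},
    {"claw":1,"delta_pos":[3.55,-3.75,0],"yaw":0},
    {"claw":1,"delta_pos":[0,0,0],"yaw":0},
  ],
)

```text
clock: 4.47
eef_pos: [617.3, -119.6, 337.9]
tcp_rot: [-3.141, -0.002, -0.328]
contact_force: [0.0, -0.2, 0.3]
opening: -0.001
grasp_force: 0.0
```

```bash
cat > chk.py <<'E'
from h import *
from rig import r
import sys
f=r.grab_frame('side');P=cloud(f);cv2.imwrite(f'pics/{sys.argv[1]}.png',f['img'])
a=-.33;ex=np.array([np.cos(a),np.sin(a)]);ey=np.array([-ex[1],ex[0]])
d=P[...,:2]-[522.8,-168.5];X=d@ex;Y=d@ey;Z=P[...,2]
for n,sx,sy in(('NL',-1,1),('NR',-1,-1),('FL',1,1),('FR',1,-1)):
    m=(abs(Y-75*sy)<14)&(abs(X*sx-68)<6)&(Z>80)&(Z<135)
    print(n,m.sum(),np.percentile(Z[m],[10,50,90]).round(1))
s=r.sense();print(s['eef_pos'],s['clock'])
m=(Z>76)&(Z<95)&(abs(X)<130)&(abs(Y)<140)
print(cv2.minAreaRect(P[m][:,:2].astype(np.float32)))
E
python3 chk.py s1
```

```text
NL 161 [ 87.8 117.5 122.8]
NR 144 [95.7 97.  98.3]
FL 146 [ 87.7 112.2 117.4]
FR 199 [ 88.8 113.8 118.6]
[ 615.48603617 -120.38776667  337.61411316] 4.525
((520.4138793945312, -168.3921661376953), (215.75521850585938, 182.111083984375), 71.06303405761719)
```

NR is down and the box hasn't shifted. Next is FL.

apply_moves(
  deltas=[
    {"claw":1,"delta_pos":[0,0,2.5],"yaw":0},
    {"claw":1,"delta_pos":[0,0,1.2],"yaw":0},
    {"claw":1,"delta_pos":[0,0,0.6],"yaw":0},
    {"claw":1,"delta_pos":[0,0,0.6],"yaw":0},
    {"claw":1,"delta_pos":[0,0,0.6],"yaw":0},
    {"claw":1,"delta_pos":[0,0,0.6],"yaw":0},
    {"claw":1,"delta_pos":[0,0,0.4],"yaw":0},
    {"claw":1,"delta_pos":[0,0,0.2],"yaw":0},
  ],
)

```text
clock: 5.52
eef_pos: [614.8, -121.3, 271.1]
tcp_rot: [-3.142, -0.001, -0.33]
contact_force: [1.9, -0.8, 4.5]
opening: 0.002
grasp_force: 1.8
```

apply_moves(
  deltas=[
    {"claw":1,"delta_pos":[0,0,0.15],"yaw":0},
    {"claw":1,"delta_pos":[0,0,0.1],"yaw":0},
    {"claw":1,"delta_pos":[0,0,0],"yaw":0},
  ],
)

```text
clock: 5.9
eef_pos: [614.8, -121.3, 269.3]
tcp_rot: [-3.141, -0.001, -0.33]
contact_force: [1.3, -1.5, 6.9]
opening: 0.0
grasp_force: 4.0
```

apply_moves(
  deltas=[
    {"claw":1,"delta_pos":[0,0,0.1],"yaw":0},
    {"claw":1,"delta_pos":[0,0,0],"yaw":0},
  ],
)

```text
clock: 6.15
eef_pos: [614.8, -121.3, 269.2]
tcp_rot: [-3.141, -0.001, -0.33]
contact_force: [-0.9, 0.4, 15.4]
opening: -0.004
grasp_force: 7.8
```

apply_moves(
  deltas=[
    {"claw":1,"delta_pos":[0,0,-5],"yaw":0},
    {"claw":1,"delta_pos":[0,0,-2],"yaw":0},
    {"claw":1,"delta_pos":[0,5,0],"yaw":0},
    {"claw":1,"delta_pos":[0,5,0],"yaw":0},
    {"claw":1,"delta_pos":[0,5,0],"yaw":0},
    {"claw":1,"delta_pos":[0,0,0],"yaw":0},
  ],
)

```text
clock: 6.9
eef_pos: [564.1, -265.5, 336.8]
tcp_rot: [3.141, 0.003, -0.334]
contact_force: [0.6, -0.3, -0.1]
opening: -0.001
grasp_force: 0.0
```

```bash
python3 chk.py s2
```

```text
NL 160 [ 88.5 117.2 123.1]
NR 146 [95.8 97.  98.3]Traceback (most recent call last):
  File "chk.py", line 9, in <module>
    print(n,m.sum(),np.percentile(Z[m],[10,50,90]).round(1))
                    ~~~~~~~~~~~~~^^^^^^^^^^^^^^^^^
    return _quantile_unchecked(
        a, q, axis, out, overwrite_input, method, keepdims, weights)
    return _ureduce(a,
                    func=_quantile_ureduce_func,
    ...<5 lines>...
                    overwrite_input=overwrite_input,
                    method=method)
    r = func(a, **kwargs)
    result = _quantile(arr,
                       quantiles=q,
    ...<2 lines>...
                       out=out,
                       weights=wgt)
    slices_having_nans = np.isnan(arr[-1, ...])
                                  ~~~^^^^^^^^^
IndexError: index -1 is out of bounds for axis 0 with size 0
```

```bash
sed -i "s/grab_frame('side')/grab_frame(sys.argv[2])/; s/    print(n,m.sum/    if m.any(): print(n,m.sum/" chk.py; python3 chk.py s3 top
```

```text
NL 87 [112.6 117.7 123.1]
NR 100 [94.6 96.5 98.6]
FL 90 [94.7 96.4 98.5]
FR 34 [110.2 114.5 118.3]
[ 565.23216537 -263.12940921  336.95404724] 7.0
((523.0784301757812, -167.391845703125), (219.1915283203125, 182.17404174804688), 69.31832122802734)
```

FL is down. Next is FR, then NL.

apply_moves(
  deltas=[
    {"claw":1,"delta_pos":[0,0,2.5],"yaw":0},
    {"claw":1,"delta_pos":[0,0,1.2],"yaw":0},
    {"claw":1,"delta_pos":[0,0,0.6],"yaw":0},
    {"claw":1,"delta_pos":[0,0,0.6],"yaw":0},
    {"claw":1,"delta_pos":[0,0,0.6],"yaw":0},
    {"claw":1,"delta_pos":[0,0,0.6],"yaw":0},
    {"claw":1,"delta_pos":[0,0,0.4],"yaw":0},
    {"claw":1,"delta_pos":[0,0,0.2],"yaw":0},
  ],
)

```text
clock: 8.0
eef_pos: [566.1, -263.4, 270.6]
tcp_rot: [3.141, -0.001, -0.33]
contact_force: [3.8, -1.1, 3.1]
opening: 0.0
grasp_force: 1.8
```

apply_moves(
  deltas=[
    {"claw":1,"delta_pos":[0,0,0.15],"yaw":0},
    {"claw":1,"delta_pos":[0,0,0.1],"yaw":0},
    {"claw":1,"delta_pos":[0,0,0],"yaw":0},
    {"claw":1,"delta_pos":[0,0,0],"yaw":0},
  ],
)

```text
clock: 8.5
eef_pos: [566.1, -263.3, 269.3]
tcp_rot: [3.141, -0.001, -0.33]
contact_force: [0.2, 0.0, 11.9]
opening: -0.001
grasp_force: 5.8
```

apply_moves(
  deltas=[
    {"claw":1,"delta_pos":[0,0,-5],"yaw":0},
    {"claw":1,"delta_pos":[0,0,-2],"yaw":0},
    {"claw":1,"delta_pos":[-3.55,-3.75,0],"yaw":0},
    {"claw":1,"delta_pos":[-3.55,-3.75,0],"yaw":0},
    {"claw":1,"delta_pos":[-3.55,-3.75,0],"yaw":0},
    {"claw":1,"delta_pos":[-3.55,-3.75,0],"yaw":0},
    {"claw":1,"delta_pos":[0,0,0],"yaw":0},
  ],
)

```text
clock: 9.38
eef_pos: [477.8, -72.8, 337.4]
tcp_rot: [3.141, 0.004, -0.327]
contact_force: [1.6, -0.9, 0.2]
opening: 0.001
grasp_force: 0.0
```

```bash
python3 chk.py s4 side
```

```text
NL 159 [ 88.4 117.2 123. ]
NR 145 [95.8 97.  98.2]
FL 103 [95.2 96.5 98. ]
FR 155 [95.7 96.9 98.1]
[479.0280686  -74.04265319 337.79593311] 9.425
((522.7653198242188, -169.38648986816406), (215.23399353027344, 186.92608642578125), 71.04019165039062)
```

apply_moves(
  deltas=[
    {"claw":1,"delta_pos":[0,0,2.5],"yaw":0},
    {"claw":1,"delta_pos":[0,0,1.2],"yaw":0},
    {"claw":1,"delta_pos":[0,0,0.6],"yaw":0},
    {"claw":1,"delta_pos":[0,0,0.6],"yaw":0},
    {"claw":1,"delta_pos":[0,0,0.6],"yaw":0},
    {"claw":1,"delta_pos":[0,0,0.6],"yaw":0},
    {"claw":1,"delta_pos":[0,0,0.4],"yaw":0},
    {"claw":1,"delta_pos":[0,0,0.2],"yaw":0},
  ],
)

```text
clock: 10.42
eef_pos: [479.8, -75.1, 270.8]
tcp_rot: [3.141, 0.001, -0.33]
contact_force: [-3.4, 0.8, 3.8]
opening: -0.0
grasp_force: 2.0
```

apply_moves(
  deltas=[
    {"claw":1,"delta_pos":[0,0,0.15],"yaw":0},
    {"claw":1,"delta_pos":[0,0,0.15],"yaw":0},
    {"claw":1,"delta_pos":[0,0,0],"yaw":0},
    {"claw":1,"delta_pos":[0,0,0],"yaw":0},
  ],
)

```text
clock: 10.92
eef_pos: [479.9, -75.1, 269.1]
tcp_rot: [3.142, 0.001, -0.33]
contact_force: [-8.0, 2.4, 19.2]
opening: -0.001
grasp_force: 9.5
```

apply_moves(
  deltas=[
    {"claw":1,"delta_pos":[0,0,-5],"yaw":0},
    {"claw":1,"delta_pos":[0,0,-5],"yaw":0},
    {"claw":1,"delta_pos":[-4,3,-3],"yaw":0},
    {"claw":1,"delta_pos":[-4,3,0],"yaw":0},
    {"claw":1,"delta_pos":[0,0,0],"yaw":0},
    {"claw":1,"delta_pos":[0,0,0],"yaw":0},
  ],
)

```text
clock: 11.68
eef_pos: [385.6, -106.2, 398.5]
tcp_rot: [-3.141, -0.002, -0.331]
contact_force: [1.1, -0.3, -0.7]
opening: 0.002
grasp_force: 0.0
```

```bash
python3 chk.py s5 side
```

```text
NL 94 [95.  96.2 97.6]
NR 147 [95.8 96.9 98.3]
FL 103 [95.2 96.4 97.5]
FR 157 [96.  97.  98.2]
[ 385.95993172 -106.10983167  398.40811895] 11.725
((523.1021728515625, -168.79046630859375), (216.04824829101562, 186.56216430664062), 71.07394409179688)
```

```bash
python3 -c "
from rig import r
print(r.sign_off())"
```

```text
the job is handed in; nothing more can be done
None
```

All four clips of the larger box are pressed fully home, in the order near right, far left, far right, near left; the box hasn't measurably moved, the smaller box was left alone, and the job is handed in at about 12 s.

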